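# Close the sample case and start its captive bolt

### The arm

A 7-joint arm with a two-finger parallel gripper is mounted at the origin on the work surface. World frame = base frame: x ahead of the robot, y to its left, z up, the work surface at z = 0. Lengths are in m, angles in rad, forces in N, time in s.
With the tool pointing down it reaches from about 0.35 to 0.9 m from the base axis. Payload 7.2 kg.
Tool frame: the origin (TCP) lies midway between the tips of the shut fingers; the grasp point (between the pads) lies 19 mm behind it (grasp_offset is the distance from the TCP to the grasp point, in m); y points along the fingers, z is the direction in which the jaws open and shut, and the axes are right-handed (so a half turn about y gives the same grasp; the last joint's range is limited). The gripper opens to 88 mm and grips with 3 to 60 N. Pads are 20 mm wide; open, the fingers measure 115 mm over their backs; the gripper's body (75 mm by 178 mm) begins 61 mm behind the grasp point.
Start: joints at [-1.263, 0.411, -0.013, 1.596, 0.006, 1.134, -0.082], TCP at [0.229, 0.581, 0.223] pointing down, gripper open.
Joint ranges: [-2.95, 2.95], [-0.29, 1.99], [-1.47, 1.44], [0.14, 2.54], [-1.03, 4.17], [0.13, 1.85], [-2.86, 2.86]. Speed limits (rad/s): [2.39, 2.39, 3.01, 3.01, 3.14, 3.14, 3.14].

### API

Orientations are given as a unit quaternion [x, y, z, w].
In Python, from plant import * gives the robot as it stands. The module is installed in compiled form; this text tells all that it offers.
- The arm moves only by the shell command python3 -m handwheel 'ROWS' [FORCE]. ROWS is JSON, a list that holds one entry, the list of rows, each a list of 5 numbers: the gripper's target within -1 to 1 (fully open at 1, half-way at 0, shut at -1), then the shift along the tool's x, y, z in units of 30 mm (1.0 is 30 mm), then the turn about the tool's y in units of 5 degrees (1.0 is 5 degrees). In form: [[[fingers, x, y, z, turn], ...]]. A call has 1 to 8 rows; each row is the pose to reach, as a shift and turn from the pose commanded when the call began, along the tool's axes at that moment; what a row does not reach only later rows make up. A row lasts 1/10 s, in which the tool goes at most 50 mm and 8.59 degrees, less where a joint would pass 70% of its speed; a pose out of reach is approached as far as the arm can. A call with a gripper value outside its range is refused whole. The fingers move at their own pace and stop on an object; FORCE is the grip in N (left out, the last holds). Time passes only in rows, so rows that repeat a pose let the fingers close. It gives the time, the measured TCP pose, the force and the opening at its end, in the units of the state.
- get_state(): the state, without advancing time (a new reading comes with each control period).
- snapshot(name): name is "side" or "top"; returns a dict with "color" (384x512x3 uint8, red, green, blue), "fx", "fy", "cx", "cy" (pixels), "D" ([k1, k2, p1, p2, k3] as OpenCV has them; the pictures are not rectified), "world_from_camera" (4x4, takes a point from camera to world coordinates). Camera axes: x right, y down, z forward; pixel columns grow to the right and rows downward; lengths in m; the calibration is good to about 2 mm. A picture is of the moment at which its call begins. There is no depth.
- close_job(): hands the job in, once; it reports no verdict.
The state is a dict: "t": time; "joint_pos": joint angles; "qd": joint speeds; "joint_torque": joint torques, N m; "ee_pos": TCP position; "orientation": TCP orientation; "ft_force": force on the tool from outside, world axes, zero at the start; "ft_torque": the same for the moment, N m; "opening": opening from 0.0 (shut) to 1.0 (fully open).
Only numpy, scipy, OpenCV 4.12 (cv2) and the standard library are available. Lean on these libraries where they do the work, as an engineer would, in place of code of your own. Each camera call takes 0.05 s, during which the arm holds its last target.

### The job

Close the sample case: first fold the grey inner flap all the way down, then the blue outer flap over it. Then start the orange-headed captive bolt in its threaded boss: press it down lightly and turn it backward (anticlockwise from above) until you feel it drop, then turn it forward (clockwise) one full turn from there, and finish while still gripping the bolt's head, started but not driven home. Leave the bottles and the jar alone.

Things in the scene. Friction and masses are not known exactly. Their poses are not given: they have to be found in the camera images.
- case: White open-topped plastic transport case, fixed to the bench, 170 mm (its x) by 200 mm (its y) by 100 mm high, walls 6 mm, turned up to 0.3 rad. Origin: centre of its underside, on the bench. A brass threaded boss (outer diameter 36 mm, open mouth up) stands in its exact middle; its top is 96 mm above the bench. With the flaps shut only the bolt stands above 112 mm.
- inner_hinge (a point): Fixed point: middle of the grey inner flap's hinge line, on the case's -y rim, 100 mm above the bench. The hinge line runs along the case's x.
- inner_edge (a point): Middle of the inner flap's free edge, on its outer (upper when shut) face. The flap is 156 mm wide (case x), 78 mm from hinge to free edge and 5 mm thick.
- inner_flap (a joint): Angle of the grey inner flap (rad): 0 is shut, lying flat on top of the case and pointing to case +y; it grows as the flap opens up and outwards; starts at 1.65 to 1.95 (a little beyond upright). Stiff friction hinge (0.10 N m): it stays where it is left.
- outer_hinge (a point): Fixed point: middle of the blue outer flap's hinge line, on the case's +y rim, 106 mm above the bench. The hinge line runs along the case's x.
- outer_edge (a point): Middle of the outer flap's free edge, on its outer (upper when shut) face. The flap is 170 mm wide (case x), 142 mm from hinge to free edge and 6 mm thick; shut, its top is 112 mm above the bench and it overlaps the inner flap. It can be pushed over by a finger on its outer face near the free edge, 58 mm to either side of the middle, clear of the bolt.
- outer_flap (a joint): Angle of the blue outer flap (rad): 0 is shut, pointing to case -y; grows as it opens up and outwards; starts at 1.65 to 1.95. Stiff friction hinge (0.22 N m): it stays where it is left.
- thumb_bolt: Captive bolt carried by the outer flap, 100 mm from its hinge line, in the middle of its width; when both flaps are shut it stands upright exactly over the boss. Origin on the bolt axis; z points along the bolt towards the head; x points towards the white mark on the head's top.
- bolt_head (a point): Centre of the bolt's orange ribbed cylindrical head: diameter 33 mm (about 35 mm over the ribs), 28 mm high, this point at mid height on the axis. With the outer flap shut it is 164 mm above the bench at bolt_depth 0, and lower by bolt_depth; the head's top is 14 to 16 mm above it, the head's underside 14 mm below it.
- bolt_turn (a joint): How far the bolt has been turned (rad), clockwise seen from above counts positive. At 0 the white mark points to the case's +x and the thread starts of bolt and boss meet: turning backward through 0 (felt by about -0.15) with light downward pressure makes the bolt drop by 8 mm. Starts at 0.7 to 2.0. One full turn forward from the drop is about 6.28. Friction 0.02 N m: it stays as left.
- bolt_depth (a joint): How far the bolt has slid down through the outer flap (m), 0 to 0.036; starts at 0, held by friction of about 1.3 N: it must be pushed down onto the thread and stays where it is left. Resting on the thread's outside at turn t (0 to 6.28) the depth is 0.004 + 0.00127 t; after the drop it can go down to 0.012 + 0.00127 t, so about 0.020 after one turn forward.
- boss_mouth (a point): Top of the thread start inside the boss, on its axis, 90 mm above the bench. Single right-hand thread, 8 mm pitch (1.27 mm per rad), some 2.5 mm axial play. Turned backward before the drop the bolt climbs by this pitch: let the hand rise with it; turned forward in the thread it sinks by it: let the hand sink with it.
- amber_bottle: Bystander: amber bottle with a black cap, 60 mm wide, 170 mm high, standing; origin at the centre of its underside.
- white_bottle: Bystander: white bottle with a black cap, 52 mm wide, 140 mm high, standing; origin at the centre of its underside.
- cream_jar: Bystander: low glass jar with a white lid, 64 mm wide, 55 mm high; origin at the centre of its underside.

How it is judged:
On the way, in this order (a step that is already met when the one before it is completed fails the run):
1. the grey inner flap is folded down while the blue outer flap is still open (value of joint inner_flap below 0.1 rad and value of joint outer_flap above 1 rad), for 0.2 s.
2. the blue outer flap is folded down over it (value of joint each of inner_flap, outer_flap below 0.1 rad), for 0.2 s.
3. with the flaps shut, the bolt has been turned backward past its thread start and has dropped (all of step 2 and value of joint bolt_turn below 0 rad and value of joint bolt_depth above 0.0085 m), for 0.1 s.
At the end, for the whole second after the job is handed in: Both flaps shut (within 0.1 rad), the bolt one turn forward of its drop (bolt_turn 4.6 to 7.3 rad, bolt_depth 14.5 to 24.5 mm, so it is in the thread but not driven home), and the fingers still gripping its head with more than 3 N (all of step 2 and value of joint bolt_turn between 4.6 and 7.3 rad and value of joint bolt_depth between 0.0145 and 0.0245 m and contact force between the fingers and thumb_bolt above 3 N and distance between the grasp point and bolt_head below 0.03 m); the arm keeps its last pose, push and grip.
It fails at once if the bolt is wound back far past the drop (value of joint bolt_turn below -1.6 rad).
It fails at once if the amber bottle is pushed away or tipped (distance of amber_bottle from where it was at the start of the episode above 0.03 m or angle between amber_bottle's own z axis and vertical above 0.4 rad).
It fails at once if the white bottle is pushed away or tipped (distance of white_bottle from where it was at the start of the episode above 0.03 m or angle between white_bottle's own z axis and vertical above 0.4 rad).
It fails at once if the cream jar is pushed away or tipped (distance of cream_jar from where it was at the start of the episode above 0.03 m or angle between cream_jar's own z axis and vertical above 0.4 rad).
It also fails if it takes over 72 s, if anything falls off the work surface, if the arm or the gripper's body presses on something with over 40 N, if the wrist force passes 120 N, or if a joint passes its speed limit or range.

## Working session

There is one attempt and no reset: what is moved stays moved. The work goes in short steps, Python scripts to look and compute and a shell command to move; the robot and the scene stay as the last step left them, time stands still between calls to the robot, and variables do not carry over. Pictures are saved under pics/ and viewed, and the job is handed in when it is done.

```bash
mkdir -p pics
python3 - <<'E'
from plant import *
import cv2
s=get_state();print(s)
for n in("side","top"):
    d=snapshot(n);cv2.imwrite(f"pics/{n}0.png",d["color"][:,:,::-1]);print(n,d["fx"],d["fy"],d["cx"],d["cy"],d["D"],d["world_from_camera"])
E
```

```text
{'t': 0.0, 'joint_pos': array([-1.26316197,  0.4118854 , -0.01270231,  1.59701512,  0.00560995,
        1.13429467, -0.08221568]), 'qd': array([-5.37914860e-05, -7.76692197e-04, -5.59157133e-04,  1.91795580e-04,
       -1.00889505e-03,  2.79389487e-04, -8.77186621e-04]), 'joint_torque': array([-4.92379240e-04, -5.87952554e+01,  6.42373022e-01, -2.91087717e+01,
       -5.36227541e-02,  1.80337677e-02,  1.65381471e-04]), 'ee_pos': array([0.22927215, 0.58090113, 0.22183001]), 'orientation': array([ 0.69520926, -0.13215553,  0.13203521, -0.69410785]), 'ft_force': array([-0.06133964,  0.16144026,  0.2480496 ]), 'ft_torque': array([ 0.00452336, -0.04821978,  0.08880008]), 'opening': 0.9979657568630351}
side 379.19394587147076 379.19394587147076 257.0156992795767 195.07530526600016 [-0.12980449  0.          0.          0.          0.        ] [[-7.56071092e-01  3.61989937e-01 -5.45270382e-01  1.17474331e+00]
 [ 6.54489064e-01  4.17213448e-01 -6.30537076e-01  7.47880104e-01]
 [-7.53940545e-04 -8.33604357e-01 -5.52361482e-01  7.97109307e-01]
 [ 0.00000000e+00  0.00000000e+00  0.00000000e+00  1.00000000e+00]]
top 410.1380090769715 410.1380090769715 256.5087220606652 188.093847410644 [-0.13624371  0.          0.          0.          0.        ] [[ 0.0228993  -0.99213883  0.12302915  0.39520184]
 [-0.99970211 -0.02168488  0.01120117  0.00881517]
 [-0.00844524 -0.123249   -0.99233984  1.22238211]
 [ 0.          0.          0.          1.        ]]
```

View pics/side0.png

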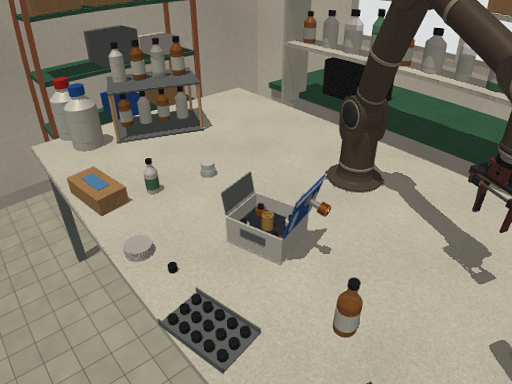

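View pics/top0.png

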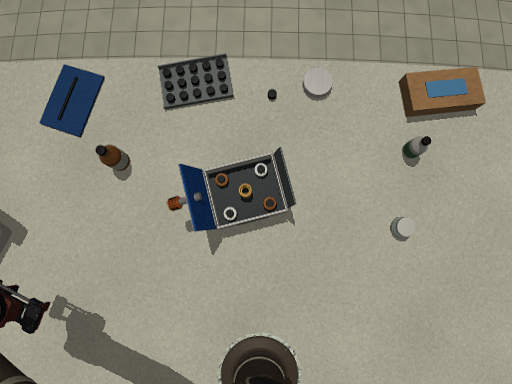

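The case sits around pixel (247,190) in the top view. The blue flap with the orange bolt (175,203) is on the left (+y), and the grey flap (285,178) is on the right. I'll enlarge both views.

Run:
```python
import cv2
a=cv2.imread("pics/top0.png")[135:245,155:305];cv2.imwrite("pics/top0c.png",cv2.resize(a,None,fx=5.3,fy=5.3,interpolation=cv2.INTER_CUBIC))
a=cv2.imread("pics/side0.png")[165:270,210:345];cv2.imwrite("pics/side0c.png",cv2.resize(a,None,fx=5.6,fy=5.6,interpolation=cv2.INTER_CUBIC))
```

```text
(no output)
```

View pics/top0c.png

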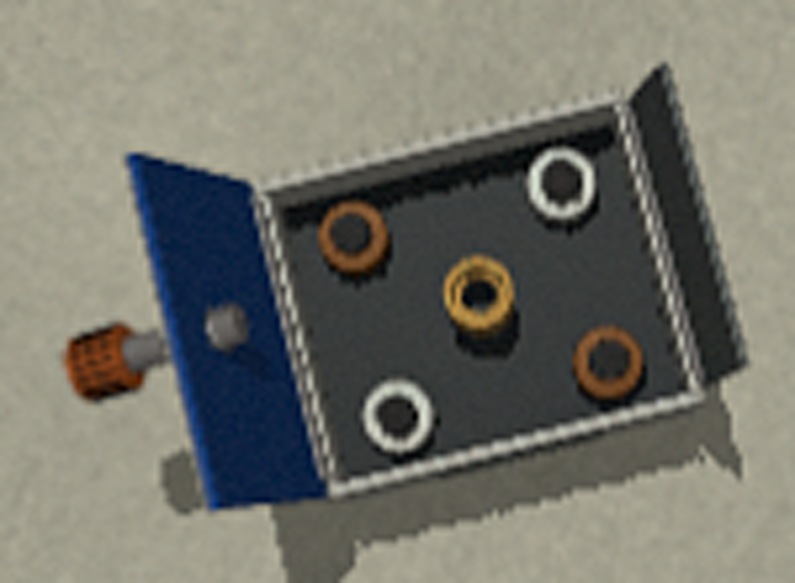

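View pics/side0c.png

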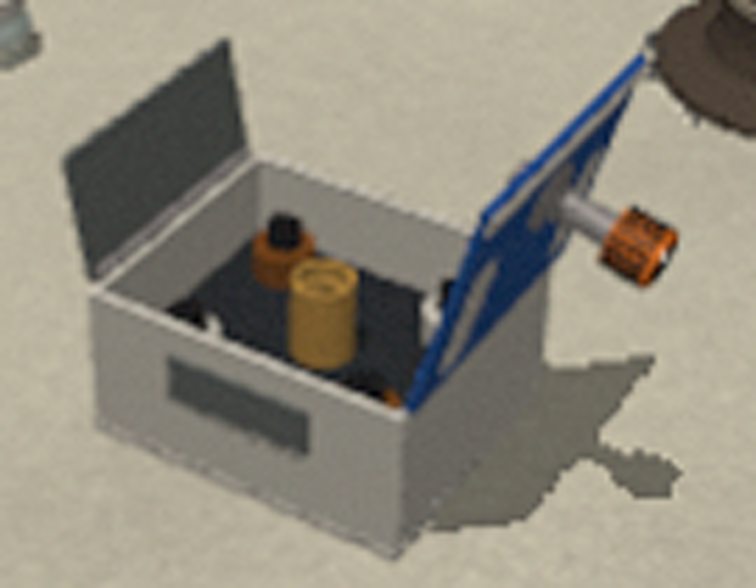

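```bash
cat > h.py <<'E'
import numpy as np,cv2,json
from scipy.optimize import least_squares
from scipy.spatial.transform import Rotation as R
def proj(d,P):
    T=np.linalg.inv(d["world_from_camera"]);K=np.array([[d["fx"],0,d["cx"]],[0,d["fy"],d["cy"]],[0,0,1]])
    return cv2.projectPoints(np.atleast_2d(np.array(P,float)),cv2.Rodrigues(T[:3,:3])[0],T[:3,3],K,np.array(d["D"],float))[0][:,0]
def c2w(p,P):
    x,y,th=p[:3];P=np.atleast_2d(P);c,s=np.cos(th),np.sin(th)
    return np.c_[x+c*P[:,0]-s*P[:,1],y+s*P[:,0]+c*P[:,1],P[:,2]]
def inner(a,x,l,h=0): # l from hinge, h out of outer face
    u=np.array([0,np.cos(a),np.sin(a)]);n=np.array([0,-np.sin(a),np.cos(a)])
    return np.array([x,-.1,.1])+l*u+h*n
def outer(a,x,l,h=0):
    u=np.array([0,-np.cos(a),np.sin(a)]);n=np.array([0,np.sin(a),np.cos(a)])
    return np.array([x,.1,.106])+l*u+h*n
E
python3 - <<'E'
from plant import *
from h import *
t=snapshot("top");s=snapshot("side")
ct=lambda *q:[np.array(a)/5.3+[155,135] for a in q]
cs=lambda *q:[np.array(a)/5.6+[210,165] for a in q]
tp=ct((480,285),(255,190),(330,493),(622,100),(703,398),(665,65),(745,362),(128,155),(212,507))
sp=cs((325,272),(92,288),(405,412),(65,160),(228,40),(640,58),(482,215))
def model(p):
    a,b=p[3:5]
    C=[[0,0,.096],[.085,.1,.1],[-.085,.1,.1],[.085,-.1,.1],[-.085,-.1,.1],inner(a,.078,.078,.0025),inner(a,-.078,.078,.0025),outer(b,.085,.142,.003),outer(b,-.085,.142,.003)]
    S=[[0,0,.096],[.085,-.1,.1],[.085,.1,.106],inner(a,.078,.078,.0025),inner(a,-.078,.078,.0025),outer(b,-.085,.142,.003),outer(b,.085,.142,.003)]
    return np.r_[proj(t,c2w(p,C))-tp,proj(s,c2w(p,S))-sp]
r=least_squares(lambda p:model(p).ravel(),[.45,.05,.2,1.8,1.8],loss='soft_l1')
print(r.x);print(model(r.x).round(1))
st=get_state();M=R.from_quat(st["orientation"]).as_matrix();print(M.round(3))
p=r.x
print("hinges",c2w(p,[[0,-.1,.1],[0,.1,.106]]),"in edge",c2w(p,[inner(p[3],0,.078)]),"out",c2w(p,[outer(p[4],0,.142)]),"bolt",c2w(p,[outer(p[4],0,.1,.052)]))
json.dump(list(p),open("case.json","w"))
E
```

```text
[0.52911769 0.05305169 0.27223824 1.75692453 1.82659243]
[[-0.5  1.1]
 [-0.3 -1.7]
 [-0.1  0.6]
 [ 0.  -2.2]
 [ 0.3  0.5]
 [-0.3 -0.8]
 [ 0.1  1. ]
 [ 0.2 -1. ]
 [ 0.2  0.4]
 [-0.1  1.1]
 [-0.8  0.2]
 [-0.4 -0.2]
 [-0.3 -0.4]
 [ 0.  -0.7]
 [ 0.7 -0.4]
 [ 0.9 -0.5]]
[[ 0.93  -0.     0.367]
 [-0.367 -0.001  0.93 ]
 [ 0.    -1.    -0.001]]
hinges [[ 0.55600648 -0.04326546  0.1       ]
 [ 0.5022289   0.14936884  0.106     ]] in edge [[ 0.55988769 -0.05716818  0.17665279]] out [[0.49256823 0.18397388 0.24337963]] bolt [[0.48189839 0.22219385 0.1895894 ]]
```

The fit is consistent, with residuals of about 1–2 px: the case is at (0.529, 0.053), yaw 0.272. First I'll raise the tool, close the fingers and align the tool axes with the case axes.

```bash
cat >> h.py <<'E'
def where():
    from plant import get_state
    p=json.load(open("case.json"));s=get_state();c,sn=np.cos(p[2]),np.sin(p[2]);d=s["ee_pos"]-[p[0],p[1],0]
    M=R.from_quat(s["orientation"]).as_matrix();z=M[:,2]
    f=s["ft_force"]
    print("t%.2f case xyz mm"%s["t"],np.round([1e3*(c*d[0]+sn*d[1]),1e3*(-sn*d[0]+c*d[1]),1e3*d[2]],1),"jaw yaw rel case deg %.1f"%np.degrees(np.arctan2(z[1],z[0])-p[2]),"F case",np.round([c*f[0]+sn*f[1],-sn*f[0]+c*f[1],f[2]],1),"Tz %.2f"%s["ft_torque"][2],"open %.3f"%s["opening"],"q7 %.2f"%s["joint_pos"][6])
E
cat > w.py <<'E'
from h import *
where()
E
python3 -m handwheel '[[[-1,0,-1,0,-1.5],[-1,0,-2,0,-3],[-1,0,-3,0,-4.5],[-1,0,-3,0,-6],[-1,0,-3,0,-7.4],[-1,0,-3,0,-7.4],[-1,0,-3,0,-7.4]]]' 30; python3 w.py
```

```text
t: 0.9
ee_pos: [0.2295, 0.5812, 0.3123]
orientation: [0.701, 0.094, -0.094, -0.701]
ft_force: [0.8, 0.7, -0.0]
opening: 0.401
t0.90 case xyz mm [-146.6  589.2  312.3] jaw yaw rel case deg 89.7 F case [ 1.   0.5 -0. ] Tz 0.05 open 0.401 q7 0.53
```

```bash
python3 -m handwheel '[[[-1,0.5,0,-1.5,0],[-1,1,0,-3,0],[-1,1.5,0,-4.5,0],[-1,2,0,-6,0],[-1,2.5,0,-7.5,0],[-1,3,0,-9,0],[-1,3.5,0,-10.5,0],[-1,4,0,-12,0]]]'; python3 w.py
python3 -m handwheel '[[[-1,0.1,0,-1.5,0],[-1,0.2,0,-3,0],[-1,0.3,0,-4.5,0],[-1,0.4,0,-6,0],[-1,0.6,0,-7.5,0],[-1,0.8,0,-9,0],[-1,0.9,0,-10.5,0],[-1,0.9,0,-12,0]]]'; python3 w.py
```

```text
t: 1.7
ee_pos: [0.4418, 0.2646, 0.3127]
orientation: [-0.701, -0.094, 0.094, 0.701]
ft_force: [1.2, 0.8, 0.6]
opening: 0.005
t1.70 case xyz mm [-27.2 227.3 312.7] jaw yaw rel case deg 89.7 F case [1.3 0.5 0.6] Tz -0.03 open 0.005 q7 1.22
t: 2.5
ee_pos: [0.5636, -0.0748, 0.3125]
orientation: [-0.701, -0.094, 0.094, 0.701]
ft_force: [0.7, 0.5, -0.0]
opening: 0.005
t2.50 case xyz mm [  -1.2 -132.4  312.5] jaw yaw rel case deg 89.7 F case [ 0.8  0.3 -0. ] Tz 0.02 open 0.005 q7 1.97
```

```bash
python3 -m handwheel '[[[-1,0,0,-0.8,0],[-1,0,1.4,-0.8,0],[-1,0,2.8,-0.8,0],[-1,0,4.2,-0.8,0],[-1,0,5.5,-0.8,0],[-1,0,5.5,-0.8,0],[-1,0,5.5,-0.8,0]]]'; python3 w.py
```

```text
t: 3.2
ee_pos: [0.5696, -0.0965, 0.1481]
orientation: [0.701, 0.094, -0.095, -0.701]
ft_force: [1.1, 1.0, 1.4]
opening: 0.007
t3.20 case xyz mm [  -1.3 -155.   148.1] jaw yaw rel case deg 89.8 F case [1.4 0.7 1.4] Tz -0.03 open 0.007 q7 2.07
```

```bash
python3 -m handwheel '[[[-1,0,0,0.4,0],[-1,0,0,0.8,0],[-1,0,0,1.2,0],[-1,0,0,1.6,0],[-1,0,0,2.0,0],[-1,0,0,2.3,0],[-1,0,0,2.65,0],[-1,0,0,2.65,0]]]'; python3 w.py
python3 - <<'E'
from plant import *
import cv2
for n,(x,y) in {"side":(200,120),"top":(140,110)}.items():
    cv2.imwrite(f"pics/{n}1.png",cv2.resize(snapshot(n)["color"][y:y+160,x:x+180,::-1],None,fx=3.5,fy=3.5))
E
```

```text
t: 4.0
ee_pos: [0.5476, -0.0177, 0.1474]
orientation: [-0.7, -0.096, 0.096, 0.701]
ft_force: [0.0, 0.7, -0.1]
opening: 0.005
t4.00 case xyz mm [ -1.2 -73.1 147.4] jaw yaw rel case deg 90.0 F case [ 0.2  0.7 -0.1] Tz 0.02 open 0.005 q7 1.92
```

View pics/side1.png

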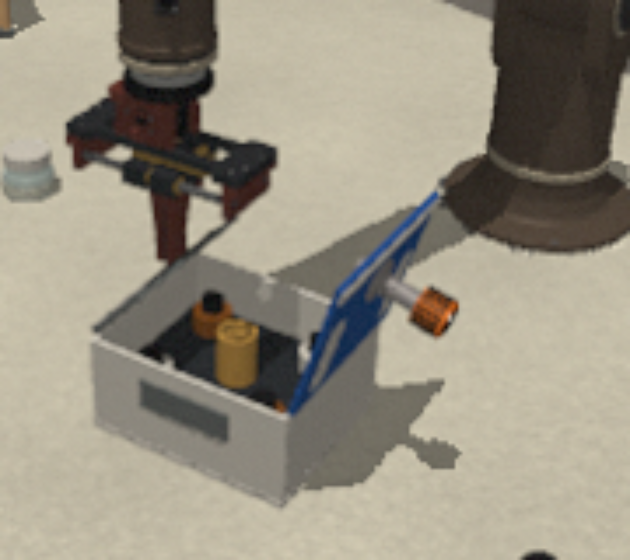

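The grey flap is partly folded (edge line running from (95,330) to (250,215)) with the finger behind it. I'll continue down along the arc.

```bash
python3 -m handwheel '[[[-1,0,0.2,0.2,0],[-1,0,0.5,0.35,0],[-1,0,0.8,0.5,0],[-1,0,1.1,0.6,0],[-1,0,1.3,0.65,0],[-1,0,1.45,0.65,0],[-1,0,1.5,0.65,0],[-1,0,1.5,0.65,0]]]'; python3 w.py
```

```text
t: 4.9
ee_pos: [0.5429, -0.0004, 0.105]
orientation: [-0.7, -0.095, 0.095, 0.701]
ft_force: [-9.7, 2.1, 29.7]
opening: 0.009
t4.90 case xyz mm [ -1.1 -55.2 105. ] jaw yaw rel case deg 89.9 F case [-8.8  4.7 29.7] Tz -0.00 open 0.009 q7 1.90
```

```bash
python3 -m handwheel '[[[-1,0,-1,0,0],[-1,0,-2.5,0,0],[-1,0,-4,0,0],[-1,0,-5.5,0,0],[-1,-0.7,-7,0,0],[-1,-1.4,-7.2,1.4,0],[-1,-2.1,-7.2,2.8,0],[-1,-2.1,-7.2,4.4,0]]]'; python3 w.py
python3 -m handwheel '[[[-1,0,0,1.4,0],[-1,0,0,2.8,0],[-1,0,0,4,0],[-1,0,0,4,0],[-1,0,0,4,0]]]'; python3 w.py
python3 - <<'E'
from plant import *
import cv2
for n,(x,y) in {"side":(200,90),"top":(140,110)}.items():
    cv2.imwrite(f"pics/{n}2.png",cv2.resize(snapshot(n)["color"][y:y+160,x:x+180,::-1],None,fx=3.5,fy=3.5))
E
```

```text
t: 5.7
ee_pos: [0.4451, 0.1084, 0.319]
orientation: [0.701, 0.094, -0.094, -0.701]
ft_force: [1.0, 0.6, -0.6]
opening: 0.004
t5.70 case xyz mm [-66.1  75.9 319. ] jaw yaw rel case deg 89.7 F case [ 1.1  0.3 -0.6] Tz -0.02 open 0.004 q7 1.50
t: 6.2
ee_pos: [0.4149, 0.2249, 0.3179]
orientation: [0.701, 0.095, -0.096, -0.7]
ft_force: [0.3, -0.2, -0.3]
opening: 0.005
t6.20 case xyz mm [-63.9 196.2 317.9] jaw yaw rel case deg 89.9 F case [ 0.2 -0.2 -0.3] Tz 0.02 open 0.005 q7 1.25
```

View pics/side2.png

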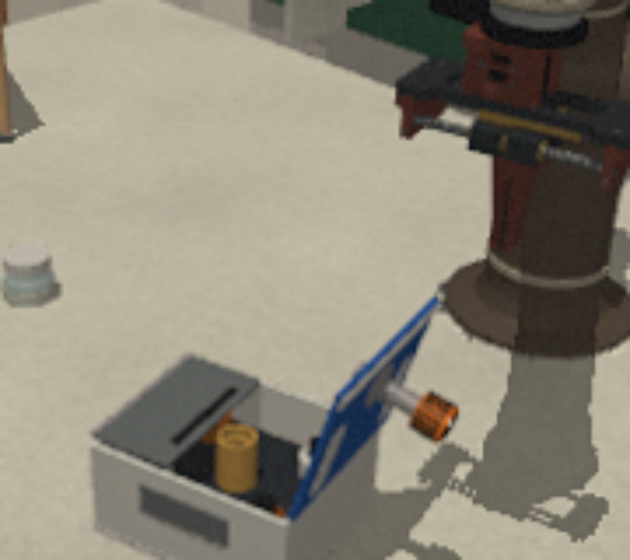

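The grey flap lies flat, the blue one is still open, and the finger is outside the blue flap. I'll go down and push.

```bash
python3 -m handwheel '[[[-1,0,1.4,0,0],[-1,0,2.8,0,0],[-1,0,3.75,0,0],[-1,0,3.75,-0.5,0],[-1,0,3.75,-1.0,0],[-1,0,3.75,-1.0,0]]]'; python3 w.py
python3 -m handwheel '[[[-1,0,0,-0.5,0],[-1,0,0,-1.0,0],[-1,0,0,-1.5,0],[-1,0,0,-2.0,0],[-1,0,0,-2.5,0],[-1,0,0,-3,0],[-1,0,0.1,-3.5,0],[-1,0,0.2,-3.9,0]]]'; python3 w.py
python3 - <<'E'
from plant import *
import cv2
for n,(x,y) in {"side":(200,90),"top":(140,110)}.items():
    cv2.imwrite(f"pics/{n}3.png",cv2.resize(snapshot(n)["color"][y:y+160,x:x+180,::-1],None,fx=3.5,fy=3.5))
E
```

```text
t: 6.9
ee_pos: [0.4241, 0.1929, 0.2059]
orientation: [0.701, 0.093, -0.093, -0.7]
ft_force: [0.8, 0.4, -0.1]
opening: 0.011
t6.90 case xyz mm [-63.6 162.9 205.9] jaw yaw rel case deg 89.6 F case [ 0.9  0.2 -0.1] Tz 0.04 open 0.011 q7 1.32
t: 7.7
ee_pos: [0.4547, 0.0829, 0.2003]
orientation: [-0.7, -0.095, 0.095, 0.701]
ft_force: [-1.2, 1.3, 0.7]
opening: 0.005
t7.70 case xyz mm [-63.7  48.8 200.3] jaw yaw rel case deg 89.8 F case [-0.8  1.6  0.7] Tz 0.05 open 0.005 q7 1.60
```

View pics/side3.png

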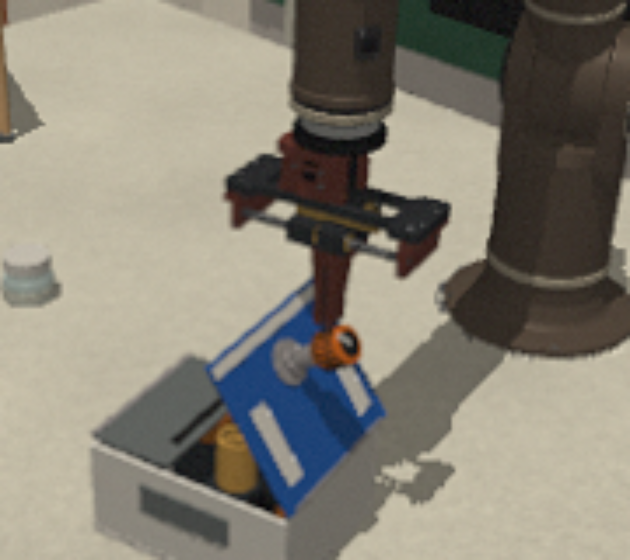

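View pics/top3.png

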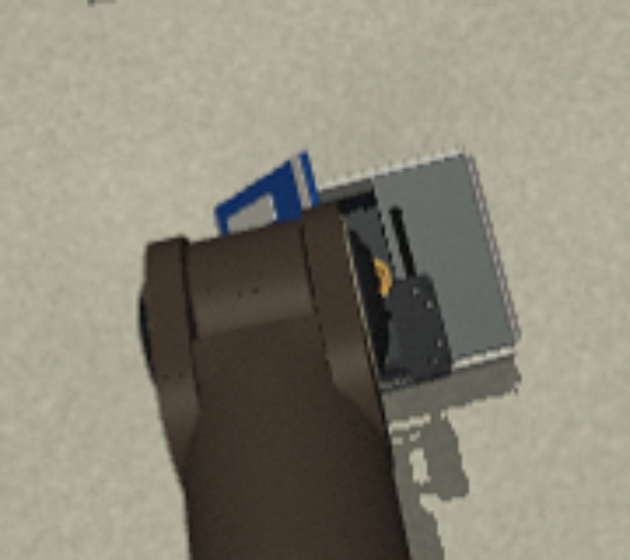

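The blue flap is about half over, with the bolt clear beside the finger. I'll follow the arc down.

```bash
python3 -m handwheel '[[[-1,0,0.35,-0.45,0],[-1,0,0.8,-0.9,0],[-1,0,1.3,-1.2,0],[-1,0,1.8,-1.45,0],[-1,0,2.3,-1.58,0],[-1,0,2.7,-1.65,0],[-1,0,3.0,-1.65,0],[-1,0,3.1,-1.65,0]]]'; python3 w.py
python3 -m handwheel '[[[-1,0,0,0,0],[-1,0,0,0,0]]]'; python3 w.py
```

```text
t: 8.6
ee_pos: [0.4681, 0.0355, 0.1109]
orientation: [-0.7, -0.095, 0.095, 0.701]
ft_force: [-24.1, -6.1, 82.1]
opening: 0.004
t8.60 case xyz mm [-63.5  -0.5 110.9] jaw yaw rel case deg 89.8 F case [-24.8   0.6  82.1] Tz 0.04 open 0.004 q7 1.76
t: 8.8
ee_pos: [0.468, 0.0355, 0.1113]
orientation: [-0.7, -0.095, 0.094, 0.701]
ft_force: [-18.0, -4.0, 55.6]
opening: 0.008
t8.80 case xyz mm [-63.6  -0.5 111.3] jaw yaw rel case deg 89.8 F case [-18.4   1.   55.6] Tz 0.04 open 0.008 q7 1.76
```

```bash
python3 -m handwheel '[[[-1,0,-1,0,0],[-1,0,-2.5,0,0],[-1,0,-4,1,0],[1,0,-4,2.5,0],[1,0,-4,4,0],[1,0,-4,5.5,0],[1,0,-4,7,0],[1,0,-4,7,0]]]'; python3 w.py
python3 - <<'E'
from plant import *
import cv2
for n,(x,y,w,h,f) in {"side":(220,165,120,100,6),"top":(190,140,115,100,6)}.items():
    cv2.imwrite(f"pics/{n}4.png",cv2.resize(snapshot(n)["color"][y:y+h,x:x+w,::-1],None,fx=f,fy=f,interpolation=cv2.INTER_CUBIC))
E
```

```text
t: 9.6
ee_pos: [0.4089, 0.2445, 0.2271]
orientation: [-0.699, -0.098, 0.098, 0.701]
ft_force: [0.8, 0.1, -0.3]
opening: 0.425
t9.60 case xyz mm [-64.4 216.7 227.1] jaw yaw rel case deg 90.4 F case [ 0.8 -0.2 -0.3] Tz -0.00 open 0.425 q7 1.22
```

View pics/side4.png

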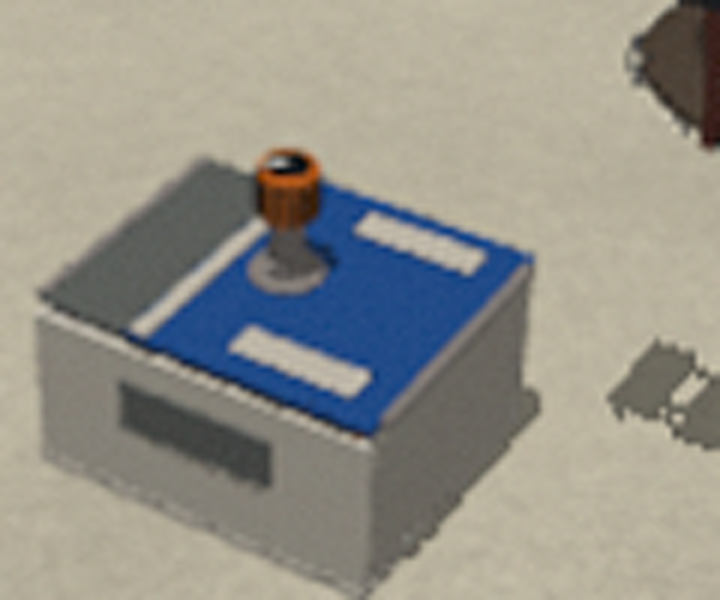

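View pics/top4.png

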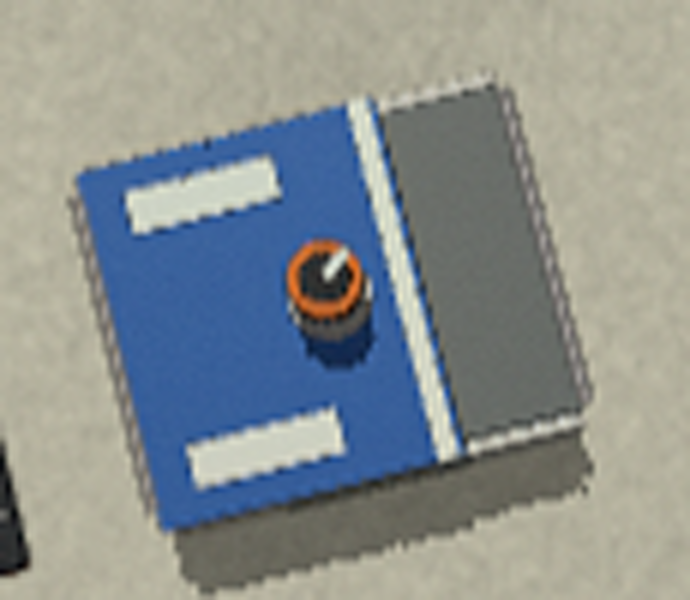

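Run:
```python
from plant import *
from h import *
p=json.load(open("case.json"))
t=snapshot("top");s=snapshot("side")
tp=np.array([[327/6+190,279/6+140]]);sp=np.array([[289/6+220,165/6+165]])
f=lambda q:np.r_[(proj(t,q)-tp).ravel(),(proj(s,q)-sp).ravel()]
r=least_squares(f,[.53,.05,.18]);print(r.x,f(r.x),p[:3])
print(proj(t,[[*p[:2],.179]]),tp,proj(s,[[*p[:2],.179]]),sp)
where()
```

```text
[0.52830366 0.05151506 0.17709767] [ 0.02207891 -0.02108473  0.03537225  0.00323159] [0.5291176884597363, 0.053051690944897645, 0.2722382435998808]
[[243.90446572 186.05715475]] [[244.5 186.5]] [[268.35661993 192.27984606]] [[268.16666667 192.5       ]]
t9.80 case xyz mm [-63.5 208.8 227. ] jaw yaw rel case deg 89.8 F case [ 0.4 -0.2 -0.1] Tz 0.06 open 0.604 q7 1.23
```

```bash
python3 -m handwheel '[[[1,0.4,0,-1.4,1],[1,0.8,0,-2.8,2],[1,1.2,0,-4.2,3],[1,1.6,0,-5.6,4],[1,2.1,0,-7,5],[1,2.1,0,-7,5],[1,2.1,0,-7,5],[1,2.1,0,-7,5]]]' 30; python3 w.py
```

```text
t: 10.6
ee_pos: [0.5277, 0.0526, 0.227]
orientation: [-0.705, 0.059, -0.058, 0.705]
ft_force: [1.1, 0.1, -0.5]
opening: 0.999
t10.60 case xyz mm [ -1.5  -0.  227. ] jaw yaw rel case deg 64.9 F case [ 1.1 -0.2 -0.5] Tz 0.01 open 0.999 q7 1.29
```

Centred over the bolt. Now down and grip, with a moderate 25 N force.

```bash
python3 -m handwheel '[[[1,0,1.2,0,0],[1,0,2.2,0,0],[1,0,2.7,0,0],[1,0,2.7,0,0],[-1,0,2.7,0,0],[-1,0,2.7,0,0],[-1,0,2.7,0,0],[-1,0,2.7,0,0]]]' 25; python3 w.py
python3 -m handwheel '[[[-1,0,0,0,0],[-1,0,0,0,0],[-1,0,0,0,0],[-1,0,0,0,0]]]'; python3 w.py
```

```text
t: 11.4
ee_pos: [0.5287, 0.0527, 0.147]
orientation: [-0.704, 0.058, -0.059, 0.705]
ft_force: [0.3, -0.2, -0.7]
opening: 0.67
t11.40 case xyz mm [ -0.5  -0.3 147. ] jaw yaw rel case deg 64.9 F case [ 0.2 -0.3 -0.7] Tz 0.04 open 0.670 q7 1.32
t: 11.8
ee_pos: [0.5283, 0.0522, 0.1461]
orientation: [0.705, -0.059, 0.059, -0.705]
ft_force: [-0.9, -1.6, 0.9]
opening: 0.371
t11.80 case xyz mm [ -1.   -0.6 146.1] jaw yaw rel case deg 64.9 F case [-1.3 -1.3  0.9] Tz 0.02 open 0.371 q7 1.32
```

Gripped, with an opening of 33 mm. Now I'll press down gently onto the thread, expecting contact after about 5 mm.

```bash
python3 -m handwheel '[[[-1,0,0.05,0,0],[-1,0,0.1,0,0],[-1,0,0.14,0,0],[-1,0,0.14,0,0]]]'; python3 w.py
python3 -m handwheel '[[[-1,0,0.02,0,0],[-1,0,0.04,0,0],[-1,0,0.04,0,0]]]'; python3 w.py
```

```text
t: 12.2
ee_pos: [0.5282, 0.0523, 0.1416]
orientation: [0.705, -0.059, 0.059, -0.705]
ft_force: [0.1, -1.5, -1.8]
opening: 0.37
t12.20 case xyz mm [ -1.   -0.5 141.6] jaw yaw rel case deg 64.9 F case [-0.3 -1.4 -1.8] Tz 0.01 open 0.370 q7 1.33
t: 12.5
ee_pos: [0.5283, 0.0523, 0.1408]
orientation: [0.705, -0.059, 0.059, -0.705]
ft_force: [-0.4, -1.0, 0.3]
opening: 0.371
t12.50 case xyz mm [ -1.   -0.5 140.8] jaw yaw rel case deg 64.9 F case [-0.7 -0.9  0.3] Tz -0.03 open 0.371 q7 1.33
```

```bash
python3 -m handwheel '[[[-1,0,0.02,0,0],[-1,0,0.03,0,0],[-1,0,0.03,0,0]]]'; python3 w.py
python3 - <<'E'
from plant import *
import cv2
for n,(x,y,w,h,f) in {"side":(220,165,120,100,6)}.items():
    cv2.imwrite(f"pics/{n}5.png",cv2.resize(snapshot(n)["color"][y:y+h,x:x+w,::-1],None,fx=f,fy=f,interpolation=cv2.INTER_CUBIC))
E
```

```text
t: 12.8
ee_pos: [0.5284, 0.0523, 0.1404]
orientation: [-0.705, 0.059, -0.059, 0.705]
ft_force: [-1.8, -2.2, 6.3]
opening: 0.373
t12.80 case xyz mm [ -0.9  -0.5 140.4] jaw yaw rel case deg 64.9 F case [-2.4 -1.7  6.3] Tz 0.03 open 0.373 q7 1.33
```

View pics/side5.png

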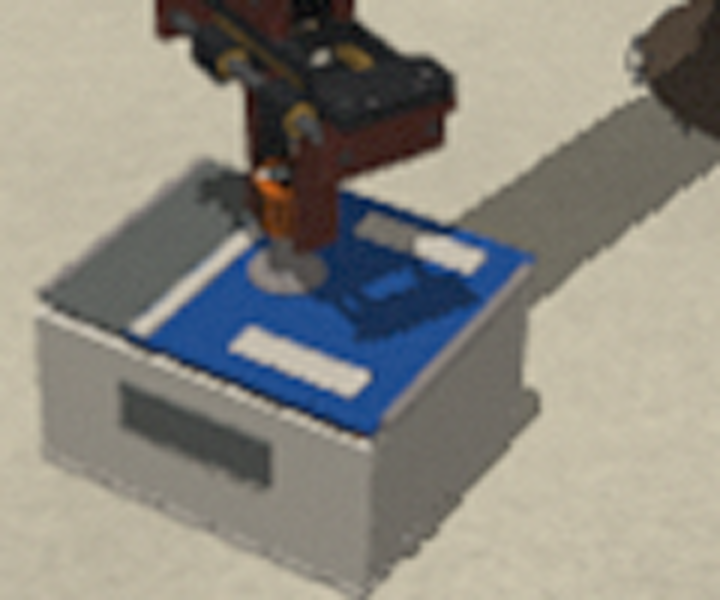

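Contact at 6 N with a depth of about 5.3 mm, as predicted. Now I'll turn backward and let the hand rise.

```bash
python3 -m handwheel '[[[-1,0,-0.003,0,-1],[-1,0,-0.007,0,-2],[-1,0,-0.011,0,-3],[-1,0,-0.015,0,-4],[-1,0,-0.018,0,-5],[-1,0,-0.018,0,-5]]]'; python3 w.py
python3 -m handwheel '[[[-1,0,-0.003,0,-1],[-1,0,-0.007,0,-2],[-1,0,-0.011,0,-3],[-1,0,-0.015,0,-4],[-1,0,-0.015,0,-4]]]'; python3 w.py
```

```text
t: 13.45
ee_pos: [0.5284, 0.0514, 0.1409]
orientation: [0.701, 0.096, -0.096, -0.7]
ft_force: [-2.0, -3.4, 7.5]
opening: 0.369
t13.45 case xyz mm [ -1.1  -1.4 140.9] jaw yaw rel case deg 90.0 F case [-2.9 -2.7  7.5] Tz -0.05 open 0.369 q7 1.73
t: 13.95
ee_pos: [0.5287, 0.0507, 0.1413]
orientation: [0.674, 0.216, -0.216, -0.673]
ft_force: [-1.1, -6.1, 4.6]
opening: 0.372
t13.95 case xyz mm [ -1.   -2.1 141.3] jaw yaw rel case deg 110.0 F case [-2.7 -5.6  4.6] Tz -0.06 open 0.372 q7 2.04
```

```bash
python3 -m handwheel '[[[-1,0,-0.003,-0.02,-1],[-1,0,-0.007,-0.03,-2],[-1,0,-0.007,-0.03,-2]]]'; python3 w.py
python3 -m handwheel '[[[-1,0,-0.003,0,-1],[-1,0,-0.004,0,-2],[-1,0,-0.004,0,-2]]]'; python3 w.py
```

```text
t: 14.25
ee_pos: [0.5289, 0.0505, 0.1411]
orientation: [0.652, 0.273, -0.273, -0.652]
ft_force: [-0.3, -4.8, 2.3]
opening: 0.375
t14.25 case xyz mm [ -0.9  -2.4 141.1] jaw yaw rel case deg 119.9 F case [-1.6 -4.5  2.3] Tz 0.10 open 0.375 q7 2.20
t: 14.55
ee_pos: [0.5292, 0.0503, 0.1411]
orientation: [0.627, 0.329, -0.329, -0.625]
ft_force: [1.4, -5.4, 0.5]
opening: 0.37
t14.55 case xyz mm [ -0.7  -2.7 141.1] jaw yaw rel case deg 129.8 F case [-0.1 -5.6  0.5] Tz -0.02 open 0.370 q7 2.36
```

The vertical force has faded after 65° of back turn. I'll press down to see if it drops.

```bash
python3 -m handwheel '[[[-1,0,0.02,-0.02,0],[-1,0,0.04,-0.03,0],[-1,0,0.04,-0.03,0]]]'; python3 w.py
```

```text
t: 14.85
ee_pos: [0.5293, 0.0502, 0.1397]
orientation: [0.627, 0.328, -0.328, -0.626]
ft_force: [0.7, -5.1, 0.1]
opening: 0.37
t14.85 case xyz mm [ -0.6  -2.8 139.7] jaw yaw rel case deg 129.7 F case [-0.7 -5.1  0.1] Tz -0.01 open 0.370 q7 2.36
```

```bash
python3 -m handwheel '[[[-1,0,0.05,0,0],[-1,0,0.1,0,0],[-1,0,0.1,0,0]]]'; python3 w.py
python3 -m handwheel '[[[-1,0,0.03,0,0],[-1,0,0.06,0,0],[-1,0,0.06,0,0]]]'; python3 w.py
```

```text
t: 15.15
ee_pos: [0.5293, 0.0502, 0.1365]
orientation: [0.627, 0.328, -0.329, -0.626]
ft_force: [0.2, -5.1, -2.3]
opening: 0.37
t15.15 case xyz mm [ -0.6  -2.8 136.5] jaw yaw rel case deg 129.7 F case [-1.1 -5.  -2.3] Tz 0.05 open 0.370 q7 2.36
t: 15.45
ee_pos: [0.5293, 0.0502, 0.1348]
orientation: [0.627, 0.328, -0.329, -0.626]
ft_force: [-0.6, -5.0, -0.2]
opening: 0.369
t15.45 case xyz mm [ -0.6  -2.8 134.8] jaw yaw rel case deg 129.7 F case [-1.9 -4.7 -0.2] Tz 0.07 open 0.369 q7 2.36
```

```bash
python3 -m handwheel '[[[-1,0,0.02,0,0],[-1,0,0.04,0,0],[-1,0,0.04,0,0]]]'; python3 w.py
python3 -m handwheel '[[[-1,0,0.015,0,0],[-1,0,0.03,0,0],[-1,0,0.03,0,0]]]'; python3 w.py
```

```text
t: 15.75
ee_pos: [0.5294, 0.0502, 0.1341]
orientation: [0.627, 0.328, -0.328, -0.626]
ft_force: [-1.3, -6.7, 4.7]
opening: 0.372
t15.75 case xyz mm [ -0.5  -2.8 134.1] jaw yaw rel case deg 129.7 F case [-3.1 -6.1  4.7] Tz -0.06 open 0.372 q7 2.36
t: 16.05
ee_pos: [0.5294, 0.0503, 0.1337]
orientation: [0.627, 0.328, -0.328, -0.626]
ft_force: [-3.5, -5.4, 9.2]
opening: 0.373
t16.05 case xyz mm [ -0.5  -2.8 133.7] jaw yaw rel case deg 129.7 F case [-4.8 -4.3  9.2] Tz -0.01 open 0.373 q7 2.36
```

Run:
```python
from plant import *
import cv2
for n,(x,y,w,h,f) in {"side":(220,165,120,100,6),"top":(190,130,120,100,6)}.items():
    cv2.imwrite(f"pics/{n}6.png",cv2.resize(snapshot(n)["color"][y:y+h,x:x+w,::-1],None,fx=f,fy=f,interpolation=cv2.INTER_CUBIC))
```

```text
(no output)
```

View pics/side6.png

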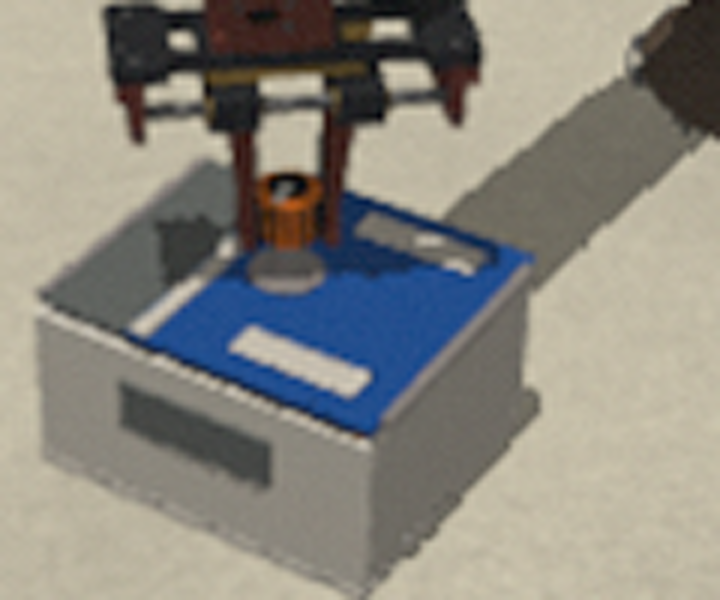

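It dropped about 8 mm (head lowered, shank nearly hidden). I'll go back 5° more for margin past zero, easing the push.

```bash
python3 -m handwheel '[[[-1,0,-0.015,0,-0.5],[-1,0,-0.02,0,-1],[-1,0,-0.02,0,-1],[-1,0,-0.02,0,-1]]]'; python3 w.py
python3 -m handwheel '[[[-1,0,0.008,0,1.5],[-1,0,0.012,0,3],[-1,0,0.016,0,4.5],[-1,0,0.022,0,6],[-1,0,0.022,0,6]]]'; python3 w.py
```

```text
t: 16.55
ee_pos: [0.5295, 0.0501, 0.134]
orientation: [0.612, 0.355, -0.355, -0.611]
ft_force: [-1.9, -6.1, 4.6]
opening: 0.372
t16.55 case xyz mm [ -0.4  -2.9 134. ] jaw yaw rel case deg 134.7 F case [-3.5 -5.3  4.6] Tz 0.02 open 0.372 q7 2.44
t: 17.05
ee_pos: [0.5288, 0.0509, 0.1332]
orientation: [0.683, 0.183, -0.184, -0.683]
ft_force: [-4.5, -3.9, 6.1]
opening: 0.373
t17.05 case xyz mm [ -0.9  -2.  133.2] jaw yaw rel case deg 104.5 F case [-5.4 -2.6  6.1] Tz -0.11 open 0.373 q7 1.96
```

```bash
python3 -m handwheel '[[[-1,0,0.005,0,1.5],[-1,0,0.010,0,3],[-1,0,0.016,0,4.5],[-1,0,0.022,0,6],[-1,0,0.028,0,7.5],[-1,0,0.033,0,9],[-1,0,0.033,0,9]]]'; python3 w.py
python3 -m handwheel '[[[-1,0,0.005,0,1.5],[-1,0,0.010,0,3],[-1,0,0.016,0,4.5],[-1,0,0.022,0,6],[-1,0,0.028,0,7.5],[-1,0,0.033,0,9],[-1,0,0.033,0,9]]]'; python3 w.py
python3 - <<'E'
from plant import *
import cv2
for n,(x,y,w,h,f) in {"side":(220,165,120,100,6)}.items():
    cv2.imwrite(f"pics/{n}7.png",cv2.resize(snapshot(n)["color"][y:y+h,x:x+w,::-1],None,fx=f,fy=f,interpolation=cv2.INTER_CUBIC))
E
```

```text
t: 17.75
ee_pos: [0.5287, 0.0524, 0.1321]
orientation: [-0.701, 0.092, -0.091, 0.701]
ft_force: [-5.3, 0.2, 7.5]
opening: 0.371
t17.75 case xyz mm [ -0.6  -0.5 132.1] jaw yaw rel case deg 59.5 F case [-5.   1.6  7.5] Tz -0.02 open 0.371 q7 1.25
t: 18.45
ee_pos: [0.5297, 0.0536, 0.1314]
orientation: [-0.612, 0.353, -0.352, 0.614]
ft_force: [-1.5, 3.7, 5.3]
opening: 0.371
t18.45 case xyz mm [  0.7   0.4 131.4] jaw yaw rel case deg 14.6 F case [-0.4  4.   5.3] Tz 0.03 open 0.371 q7 0.55
```

View pics/side7.png

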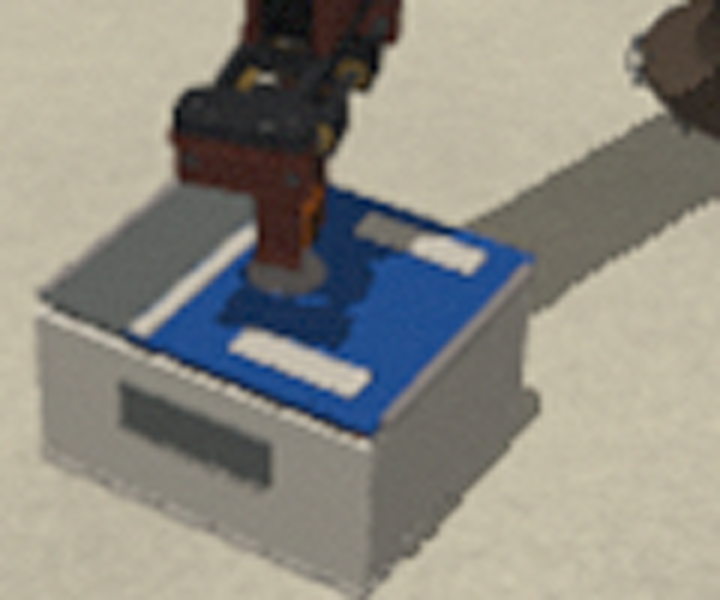

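```bash
python3 -m handwheel '[[[-1,0,0.005,0,1.5],[-1,0,0.010,0,3],[-1,0,0.016,0,4.5],[-1,0,0.022,0,6],[-1,0,0.028,0,7.5],[-1,0,0.033,0,9],[-1,0,0.033,0,9]]]'; python3 w.py
python3 -m handwheel '[[[-1,0,0.005,0,1.5],[-1,0,0.010,0,3],[-1,0,0.016,0,4.5],[-1,0,0.022,0,6],[-1,0,0.028,0,7.5],[-1,0,0.033,0,9],[-1,0,0.033,0,9]]]'; python3 w.py
python3 -m handwheel '[[[-1,0,0.005,0,1.5],[-1,0,0.010,0,3],[-1,0,0.016,0,4.5],[-1,0,0.022,0,6],[-1,0,0.028,0,7.5],[-1,0,0.033,0,9],[-1,0,0.033,0,9]]]'; python3 w.py
```

```text
t: 19.2
ee_pos: [0.5311, 0.0534, 0.1306]
orientation: [0.431, -0.559, 0.56, -0.434]
ft_force: [4.0, 4.4, 3.4]
opening: 0.375
t19.20 case xyz mm [  2.   -0.2 130.6] jaw yaw rel case deg -30.2 F case [5.1 3.1 3.4] Tz 0.03 open 0.375 q7 -0.12
t: 19.9
ee_pos: [0.5322, 0.0524, 0.1298]
orientation: [0.184, -0.682, 0.682, -0.188]
ft_force: [7.9, 3.0, 2.3]
opening: 0.372
t19.90 case xyz mm [  2.8  -1.4 129.8] jaw yaw rel case deg -75.1 F case [8.4 0.8 2.3] Tz 0.01 open 0.372 q7 -0.78
t: 20.6
ee_pos: [0.5323, 0.051, 0.1288]
orientation: [-0.092, -0.701, 0.702, 0.088]
ft_force: [7.4, -0.1, 2.9]
opening: 0.372
t20.60 case xyz mm [  2.5  -2.8 128.8] jaw yaw rel case deg -120.2 F case [ 7.1 -2.1  2.9] Tz -0.00 open 0.372 q7 -1.41
```

```bash
python3 -m handwheel '[[[-1,0,0.005,0,1.5],[-1,0,0.010,0,3],[-1,0,0.016,0,4.5],[-1,0,0.022,0,6],[-1,0,0.028,0,7.5],[-1,0,0.036,0,9],[-1,0,0.042,0,10.5],[-1,0,0.05,0,12]]]'; python3 w.py
python3 -m handwheel '[[[0,0,0,0,0],[0,0,0,0,0],[0,0,0,0,0],[0.2,0,0,0,0]]]'; python3 w.py
python3 - <<'E'
from plant import *
import cv2
for n,(x,y,w,h,f) in {"side":(220,165,120,100,6)}.items():
    cv2.imwrite(f"pics/{n}8.png",cv2.resize(snapshot(n)["color"][y:y+h,x:x+w,::-1],None,fx=f,fy=f,interpolation=cv2.INTER_CUBIC))
E
```

```text
t: 21.4
ee_pos: [0.5309, 0.0496, 0.1271]
orientation: [-0.43, -0.562, 0.562, 0.428]
ft_force: [2.9, -4.1, 3.0]
opening: 0.369
t21.40 case xyz mm [  0.8  -3.8 127.1] jaw yaw rel case deg -180.3 F case [ 1.7 -4.7  3. ] Tz -0.01 open 0.369 q7 -2.24
t: 21.8
ee_pos: [0.5292, 0.0515, 0.1263]
orientation: [0.427, 0.563, -0.563, -0.428]
ft_force: [-0.5, -0.5, -0.9]
opening: 0.553
t21.80 case xyz mm [ -0.3  -1.5 126.3] jaw yaw rel case deg -180.0 F case [-0.7 -0.4 -0.9] Tz 0.02 open 0.553 q7 -2.24
```

View pics/side8.png

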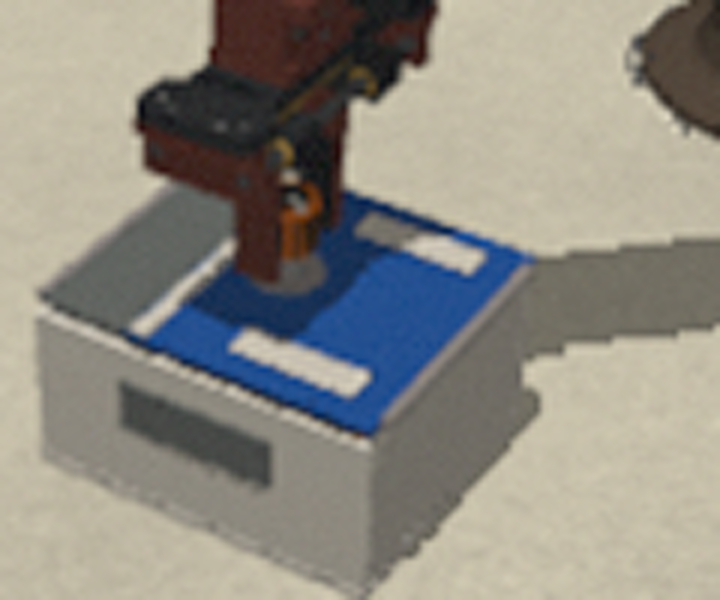

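Released cleanly. I'll lift the hand clear and check the white mark from above before regripping.

```bash
python3 -m handwheel '[[[1,0,0,0,0],[1,0,0,0,0],[1,0,-1.5,0,0],[1,0,-3,0,0],[1,1,-3.4,0,-1.5],[1,2.5,-3.4,0,-3],[1,4,-3.4,0,-4.5],[1,5.5,-3.4,0,-6]]]'; python3 w.py
python3 -m handwheel '[[[1,0,0,0,-1.5],[1,0,0,0,-3],[1,0,0,0,-4.5],[1,0,0,0,-6],[1,0,0,0,-7.5],[1,0,0,0,-9],[1,0,0,0,-10.5],[1,0,0,0,-12]]]'; python3 w.py
python3 - <<'E'
from plant import *
import cv2
for n,(x,y,w,h,f) in {"side":(220,165,120,100,6),"top":(190,130,120,100,6)}.items():
    cv2.imwrite(f"pics/{n}9.png",cv2.resize(snapshot(n)["color"][y:y+h,x:x+w,::-1],None,fx=f,fy=f,interpolation=cv2.INTER_CUBIC))
E
```

```text
t: 22.65
ee_pos: [0.4849, 0.2118, 0.2288]
orientation: [0.266, 0.655, -0.655, -0.266]
ft_force: [0.8, 0.2, -0.1]
opening: 0.996
t22.65 case xyz mm [1.000e-01 1.648e+02 2.288e+02] jaw yaw rel case deg -149.8 F case [ 0.9  0.  -0.1] Tz 0.02 open 0.996 q7 -2.24
t: 23.45
ee_pos: [0.4855, 0.2101, 0.2286]
orientation: [-0.097, 0.701, -0.7, 0.097]
ft_force: [-0.2, 0.1, -0.3]
opening: 1.001
t23.45 case xyz mm [2.000e-01 1.630e+02 2.286e+02] jaw yaw rel case deg -89.8 F case [-0.2  0.1 -0.3] Tz 0.01 open 1.001 q7 -1.41
```

View pics/top9.png

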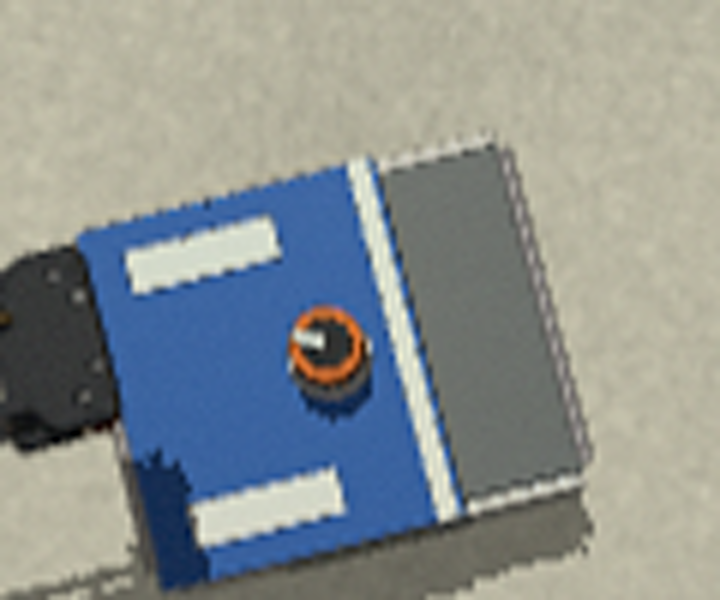

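View pics/side9.png

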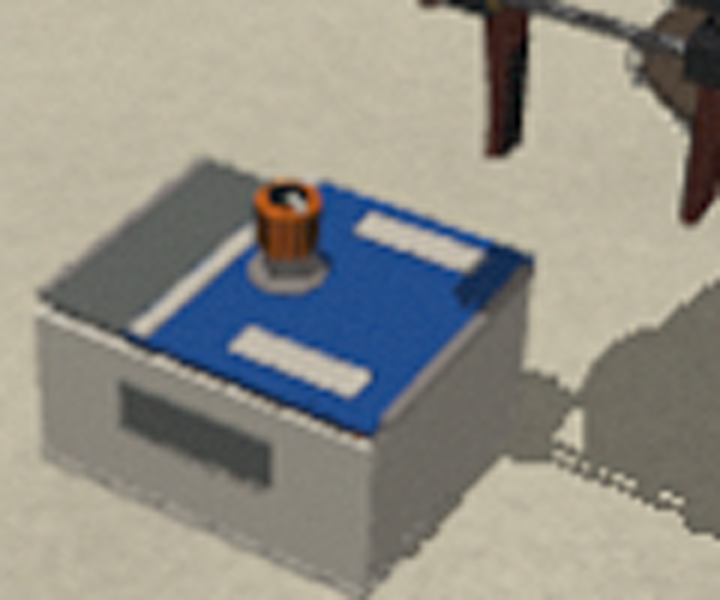

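The mark reads about 297° (5.18 rad), against 5.2 predicted, so it isn't slipping. I'll regrip and finish the remaining ~63°.

```bash
python3 -m handwheel '[[[1,0,0,1.4,0],[1,0,0,2.8,0],[1,0,0,4.2,0],[1,0,0,5.5,0],[1,0,0,5.5,0],[1,0,0,5.5,0],[1,0,0,5.5,0]]]'; python3 w.py
python3 -m handwheel '[[[1,0,1.4,0,0],[1,0,2.6,0,0],[1,0,3.4,0,0],[1,0,3.4,0,0],[-1,0,3.4,0,0],[-1,0,3.4,0,0],[-1,0,3.4,0,0],[-1,0,3.4,0,0]]]' 25; python3 w.py
python3 -m handwheel '[[[-1,0,0,0,0],[-1,0,0,0,0],[-1,0,0,0,0],[-1,0,0,0,0]]]'; python3 w.py
```

```text
t: 24.25
ee_pos: [0.5293, 0.0523, 0.2283]
orientation: [-0.095, 0.701, -0.701, 0.095]
ft_force: [-0.4, -0.3, 1.0]
opening: 0.996
t24.25 case xyz mm [  0.   -0.8 228.3] jaw yaw rel case deg -90.2 F case [-0.4 -0.2  1. ] Tz 0.02 open 0.996 q7 -1.10
t: 25.05
ee_pos: [0.5301, 0.0515, 0.1275]
orientation: [-0.095, 0.701, -0.7, 0.096]
ft_force: [0.7, 0.2, 0.3]
opening: 0.677
t25.05 case xyz mm [  0.6  -1.8 127.5] jaw yaw rel case deg -90.1 F case [0.8 0.  0.3] Tz 0.03 open 0.677 q7 -0.98
t: 25.45
ee_pos: [0.5296, 0.0512, 0.1266]
orientation: [-0.095, 0.701, -0.701, 0.095]
ft_force: [-0.8, 0.4, 1.2]
opening: 0.365
t25.45 case xyz mm [ -0.   -1.9 126.6] jaw yaw rel case deg -90.1 F case [-0.7  0.6  1.2] Tz 0.01 open 0.365 q7 -0.98
```

```bash
python3 -m handwheel '[[[-1,0,0.005,0,1.5],[-1,0,0.010,0,3],[-1,0,0.016,0,4.5],[-1,0,0.022,0,6],[-1,0,0.022,0,6]]]'; python3 w.py
python3 -m handwheel '[[[-1,0,0.005,0,1.5],[-1,0,0.010,0,3],[-1,0,0.016,0,4.5],[-1,0,0.022,0,6],[-1,0,0.022,0,6],[-1,0,0.022,0,6]]]'; python3 w.py
```

```text
t: 25.95
ee_pos: [0.5296, 0.0517, 0.1258]
orientation: [-0.09, -0.701, 0.701, 0.09]
ft_force: [-0.5, 2.5, 3.0]
opening: 0.372
t25.95 case xyz mm [ 1.000e-01 -1.400e+00  1.258e+02] jaw yaw rel case deg -120.2 F case [0.2 2.6 3. ] Tz -0.04 open 0.372 q7 -1.40
t: 26.55
ee_pos: [0.5298, 0.0521, 0.1252]
orientation: [0.266, 0.656, -0.655, -0.266]
ft_force: [0.5, 5.4, 0.2]
opening: 0.369
t26.55 case xyz mm [  0.4  -1.1 125.2] jaw yaw rel case deg -149.8 F case [1.9 5.  0.2] Tz 0.04 open 0.369 q7 -1.81
```

```bash
python3 - <<'E'
from plant import *
import cv2
for n,(x,y,w,h,f) in {"side":(220,165,120,100,6)}.items():
    cv2.imwrite(f"pics/{n}10.png",cv2.resize(snapshot(n)["color"][y:y+h,x:x+w,::-1],None,fx=f,fy=f,interpolation=cv2.INTER_CUBIC))
E
python3 w.py
```

```text
t26.60 case xyz mm [  0.4  -1.2 125.2] jaw yaw rel case deg -149.8 F case [1.8 5.4 1. ] Tz 0.01 open 0.370 q7 -1.81
```

View pics/side10.png

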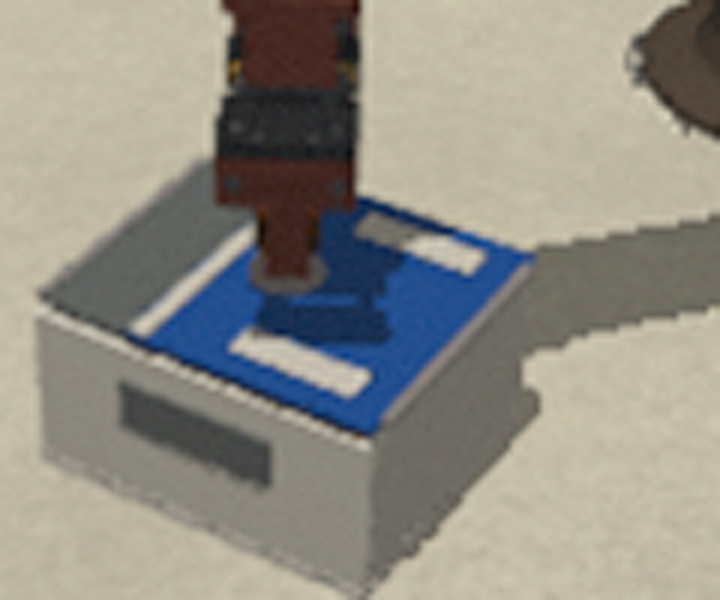

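The flaps are shut and the head is gripped at the predicted height (TCP 125 mm, depth about 20 mm). Turn is about 6.2 rad and the forces are small. Handing in.

```bash
python3 -c "
from plant import *
print(close_job())"
```

```text
the job is handed in; nothing more can be done
None
```

I closed both flaps, started the bolt one full turn in its thread, and handed the job in at about 26.6 s with the fingers still gripping its head. The hand-in reported no verdict.

- **Flaps:** I folded the grey flap down first, and the picture showed it flat while the blue flap was still open. The blue flap then closed over it, and both looked shut in every later picture. Pressing the blue flap shut took the wrist force to about 82 N for a moment, under the 120 N limit.
- **Drop:** I pressed the bolt down lightly and turned it back about 65°. The resistance then vanished and it sank to about 12 mm depth, as expected. I turned it 5° further back to be sure it was past zero.
- **Forward turn:** I turned the bolt forward in two grips. Between them, the white mark read about 5.18 rad against about 5.2 expected, so it had not slipped. I then turned it another 60°, to about 6.2 rad. Hand height puts the depth at about 20 mm.
- **At hand-in:** The jaws were closed on the head (opening 0.37, about 33 mm) with the grip set to 25 N. I estimated the final turn and depth from the hand's motion, without another top picture.
- **Side forces:** The grip was 1–3 mm off the bolt's axis, which gave side forces of up to about 8 N while turning. It did no visible harm.
- **Bottles and jar:** The planned paths kept clear of them. I did not check their final positions separately.

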